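Pack the dried finds in reverse order

ROBOT

A 7-joint arm with a two-finger parallel gripper is mounted at the origin on the work surface. World frame = base frame: x ahead of the robot, y to its left, z up, the work surface at z = 0. Lengths are in m, angles in rad, forces in N, time in s.
With the tool pointing down it reaches from about 0.425 to 0.925 m from the base axis. Payload 6.8 kg.
Tool frame: the origin (TCP) lies on the mounting face of the last link; the fingertips stand 173 mm ahead of it and the grasp point (between the pads) lies 155 mm ahead of it (grip_point_offset is the distance from the TCP to the grasp point, in m); x points along the fingers, z is the direction in which the jaws open and shut, and the axes are right-handed (so a half turn about x gives the same grasp; the last joint's range is limited). The gripper opens to 85 mm and grips with 20 to 120 N. Pads are 22 mm wide; open, the fingers measure 114 mm over their backs; the gripper's body (76 mm by 85 mm) begins 54 mm behind the grasp point. The pads swing forward as they close: fully open they stand 13 mm farther back than shut.
Start: joints at [1.044, 0.477, 0.022, 1.555, -0.011, 1.109, -0.083], TCP at [0.275, -0.617, 0.405] pointing down, gripper open.
Joint ranges: [-2.96, 2.96], [-0.34, 2.1], [-1.41, 1.46], [0.24, 2.44], [-1.37, 4.51], [0.17, 1.92], [-2.96, 2.96]. Speed limits (rad/s): [2.39, 2.39, 3.14, 3.14, 3.14, 3.14, 3.14].

INTERFACE

Orientations are given as a rotation vector (axis times angle).
In Python, from bench import * gives the robot as it stands. The module is installed in compiled form; this text tells all that it offers.
- The arm moves only by the tool servo_tool, never from a script. Its argument "motion" is a list of rows, each a list of 5 numbers: the shift along the tool's x, y, z in m, then the turn about the tool's x in degrees, then the gripper command: -1 is fully open, 1 is shut, values between are in proportion. In form: [[dx, dy, dz, turn, fingers], ...]. A call has 1 to 8 rows; each row is the pose to reach, as a shift and turn from the pose measured when the call began, along the tool's axes at that moment; what a row does not reach only later rows make up. A row lasts 1/10 s, in which the tool goes at most 50 mm and 8.59 degrees, less where a joint would pass 70% of its speed; a pose out of reach is approached as far as the arm can. A call with a gripper value outside its range is refused whole. The fingers move at their own pace and stop on an object; "force" is the grip in N (left out, the last holds). Time passes only in rows, so rows that repeat a pose let the fingers close. It gives the time, the measured TCP pose, the force and the opening at its end, in the units of the state.
- get_obs(): the state, without advancing time (a new reading comes with each control period).
- grab_frame(name): name is "side" or "top" or "wrist"; returns the picture (384x512x3 uint8, red, green, blue); there is no depth.
- camera_params(name): a dict with "mtx" (3x3 intrinsics, pixels), "world_to_cam" (4x4, takes a point from world to camera coordinates); the wrist camera has in their place "T_tool_cam" (4x4, takes a point from camera to tool coordinates, whose origin is the TCP and whose axes are the tool frame's). Camera axes: x right, y down, z forward; pixel columns grow to the right and rows downward; lengths in m; the calibration is good to about 2 mm. A picture is of the moment at which its call begins: read the wrist's pose just before it. camera_params takes no time and is no camera call.
- hand_in(): hands the job in, once; it reports no verdict.
The state is a dict: "clock": time; "joints": joint angles; "qvel": joint speeds; "tau": joint torques, N m; "tcp_pos": TCP position; "orientation": TCP orientation; "contact_force": force on the tool from outside, world axes, zero at the start; "moment": the same for the moment, N m; "grip_width": finger opening in m.
Only numpy, scipy, OpenCV 4.12 (cv2) and the standard library are available. Lean on these libraries where they do the work, as an engineer would, in place of code of your own. Each camera call takes 0.05 s, during which the arm holds its last target. There are 200 camera calls.

TASK

Pack the four dried finds that stand in a row on the blue tray into the four compartments of the wooden storage box, one to a compartment, in reverse order: the find nearest the tray's white tag goes into the compartment farthest from the box's white tag, and so on along the row, so that the find farthest from the tray's tag ends up next to the box's tag. Set each one down on the floor of its compartment rather than dropping it in, and leave it standing upright, roughly in the middle.

Things in the scene. Friction and masses are not known exactly. Their poses are not given: they have to be found in the camera images.
- bottle: small green glass bottle, standing: round body 36 mm in diameter up to 54 mm, then a narrow neck with a 24 mm lip; 80 mm tall. Origin: centre of its underside, z up.
- brick: brick fragment standing on end, 32 mm (its x) by 44 mm (its y), 62 mm tall, a patch of mortar on top; its x axis lies within 0.4 rad of the tray's x axis at the start. Origin: centre of its underside.
- weight: terracotta loom weight, a plain standing cone frustum, 46 mm in diameter at the foot, 38 mm at the top, 60 mm tall, a small dark dot on top and a dark hole through it near the top (look only). Origin: centre of its underside.
- inkpot: white stoneware ink pot, round body 46 mm in diameter up to 38 mm, then a short neck with a 32 mm lip and a dark mouth (closed, look only); 55 mm tall. Origin: centre of its underside.
- mat_round: round, 60 mm across, cork drying mat, 5 mm thick, fixed in the row on the tray; the bottle stands on it at the start. Origin: centre of its underside, which lies 4 mm above the table; turned with the tray.
- mat_square: square, 54 mm, cork drying mat, 5 mm thick, fixed in the row on the tray; the brick fragment stands on it at the start. Origin: centre of its underside, which lies 4 mm above the table; turned with the tray.
- mat_star: eight-pointed star-shaped, two 48 mm squares crossed, cork drying mat, 5 mm thick, fixed in the row on the tray; the loom weight stands on it at the start. Origin: centre of its underside, which lies 4 mm above the table; turned with the tray.
- mat_oblong: oblong, 70 mm (tray's x) by 46 mm, cork drying mat, 5 mm thick, fixed in the row on the tray; the ink pot stands on it at the start. Origin: centre of its underside, which lies 4 mm above the table; turned with the tray.
- tray: fixed blue tray, 190 x 320 mm, floor 4 mm, rim 12 mm high, turned any way. Origin: on the table under the row's middle; y runs along the row towards the end with the flat, black-framed white tag. Mats at y = +105 (nearest the tag), +35, -35, -105 mm, shuffled, each find on its mat (underside 9 mm above the table). Loose brush (10 mm high) at x about +80, thin pick at +115 mm, along the row.
- box: fixed open wooden box, 276 mm long, turned any way. Origin: on the table under the middle of its four compartments; y runs along them towards the end with the flat, black-framed white tag. Compartment centres at y = +102 (nearest the tag), +34, -34, -102 mm; 64 mm square inside, floor 5 mm, tops of the 4 mm walls 20 mm above the table. Narrow side lane at x = +36 to +68 mm holds a loose scale bar.
There are look-alikes about, which are no part of the job. What is shaped like the inkpot but yellow is not meant.

How it is judged:
By the outcome, as a careful person would: the job done as asked, in the order asked, and still so for the second after the job is handed in, with the robot touching nothing.
It also fails if it takes over 106 s, if anything falls off the work surface, if the arm or the gripper's body presses on something with over 40 N, if the wrist force passes 120 N, or if a joint passes its speed limit or range.

## Working session

There is one attempt and no reset: what is moved stays moved. The work goes in short steps, Python scripts to look and compute and a tool call to move; the robot and the scene stay as the last step left them, time stands still between calls to the robot, and variables do not carry over. Pictures are saved under pics/ and viewed, about 12 in all and at most 16, crops included, and the job is handed in when it is done.

Besides the shell and the picture viewer there is one more tool, called after "Request:" as a command line: name --pt "numbers of a row" for each row, then --argument value for the rest. servo_tool: Moves the arm, as the interface text tells. Its arguments: {"type":"object","properties":{"motion":{"type":"array","items":{"type":"array","items":{"type":"number"}}},"force":{"type":"number"}},"required":["motion"]}

```bash
mkdir -p pics
python3 - <<'E'
from bench import *
import cv2,numpy as np
o=get_obs();print({k:np.round(v,3).tolist() for k,v in o.items()})
for n in ("top","side","wrist"):
    p=camera_params(n);print(n,{k:np.round(v,4).tolist() for k,v in p.items()})
for n in ("top","side"):
    cv2.imwrite(f"pics/{n}0.png",cv2.cvtColor(grab_frame(n),cv2.COLOR_RGB2BGR))
E
```

```text
{'clock': 0.0, 'joints': [1.044, 0.478, 0.022, 1.556, -0.011, 1.109, -0.083], 'qvel': [0.001, -0.001, 0.0, -0.0, 0.001, 0.0, -0.0], 'tau': [-0.001, -59.646, 1.608, -28.12, 0.013, 0.009, -0.0], 'tcp_pos': [0.274, -0.616, 0.404], 'orientation': [0.896, 1.38, -0.895], 'contact_force': [-0.152, -0.19, 0.229], 'moment': [0.04, -0.019, -0.009], 'grip_width': 0.085}
top {'mtx': [[397.1783, 0.0, 251.1271], [0.0, 397.1783, 190.171], [0.0, 0.0, 1.0]], 'world_to_cam': [[0.0229, -0.999, 0.0396, -0.0399], [-0.9814, -0.03, -0.1898, 0.532], [0.1908, -0.0345, -0.981, 0.8387], [0.0, 0.0, 0.0, 1.0]]}
side {'mtx': [[386.2286, 0.0, 256.6393], [0.0, 386.2286, 185.6733], [0.0, 0.0, 1.0]], 'world_to_cam': [[0.9864, -0.1641, -0.0006, -0.5039], [-0.0792, -0.4727, -0.8776, 0.0692], [0.1437, 0.8658, -0.4793, 0.735], [0.0, 0.0, 0.0, 1.0]]}
wrist {'mtx': [[344.7924, 0.0, 259.3661], [0.0, 344.7924, 192.1046], [0.0, 0.0, 1.0]], 'T_tool_cam': [[0.0001, -0.3174, 0.9483, 0.0318], [0.0, -0.9483, -0.3174, 0.0807], [1.0, 0.0001, -0.0001, 0.0007], [0.0, 0.0, 0.0, 1.0]]}
```

View pics/top0.png

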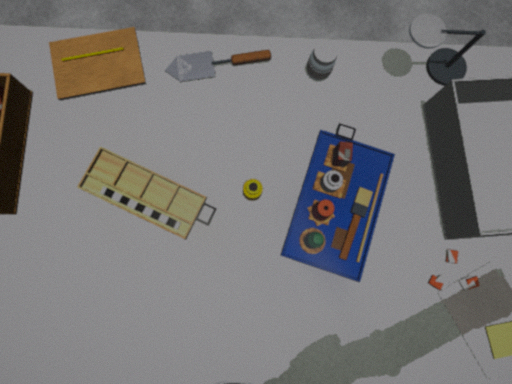

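View pics/side0.png

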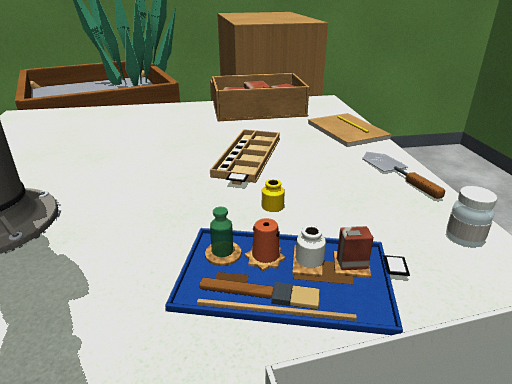

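Top view: the tray's tag is at (345,131). From it the row runs brick (343,152), inkpot (333,180), weight (323,210), bottle (314,240). The box's tag is at (206,213), and the yellow pot at (253,189) is a decoy. So the bottle goes to box y=+102, the weight to +34, the inkpot to -34 and the brick to -102.

```bash
cat > h.py <<'E'
from bench import *
import cv2,numpy as np
from scipy.spatial.transform import Rotation as R
def ray(name,uv,z,T=None):
    """pixels -> world points on the plane at height z; T = cam-to-world for the wrist"""
    p=camera_params(name); K=p["mtx"]
    if T is None: T=np.linalg.inv(p["world_to_cam"])
    uv=np.atleast_2d(np.asarray(uv,float))
    d=np.c_[uv,np.ones(len(uv))]@np.linalg.inv(K).T@T[:3,:3].T
    return T[:3,3]+d*((z-T[2,3])/d[:,2])[:,None]
def tool(o):
    T=np.eye(4);T[:3,:3]=R.from_rotvec(o["orientation"]).as_matrix();T[:3,3]=o["tcp_pos"];return T
def blob(m,near=None):
    n,l,s,c=cv2.connectedComponentsWithStats(m.astype(np.uint8))
    i=1+(np.argmax(s[1:,4]) if near is None else np.argmin(np.hypot(*(c[1:]-near).T)+1e3*(s[1:,4]<15)))
    return (l==i).astype(np.uint8),c[i],s[i]
def rect(m):
    c=max(cv2.findContours(m,0,2)[0],key=cv2.contourArea);return cv2.boxPoints(cv2.minAreaRect(c)),c
E
python3 - <<'E'
from h import *
im=cv2.imread("pics/top0.png");hsv=cv2.cvtColor(im,cv2.COLOR_BGR2HSV)
H,S,V=cv2.split(hsv)
m,c,s=blob((H>105)&(H<130)&(S>150));m=cv2.morphologyEx(m,3,np.ones((9,9)))
hull=cv2.convexHull(rect(m)[1]);w=ray("top",hull[:,0],0.012)[:,:2].astype(np.float32)
r=cv2.minAreaRect(w);print("tray",r,cv2.boxPoints(r).round(3).tolist())
k=np.zeros_like(H);k[140:245,70:220]=1
m,c,s=blob((S>60)&(H<35)&(k>0));m=cv2.morphologyEx(m,3,np.ones((9,9)))
hull=cv2.convexHull(rect(m)[1]);w=ray("top",hull[:,0],0.02)[:,:2].astype(np.float32)
r=cv2.minAreaRect(w);print("box",r,cv2.boxPoints(r).round(3).tolist())
for n,p,z in(("trtag",(345,131),0),("boxtag",(206,213),0),("brick",(344,148),.071),("ink",(334.5,178),.064),("weight",(326,209),.069),("bottle",(317,239),.07)):
    print(n,ray("top",p,z).round(3))
big=cv2.resize(im[120:285,270:400],None,fx=4.5,fy=3.6*1.0,interpolation=2)
big=cv2.resize(im[120:280,270:400],None,fx=3.7,fy=3.7,interpolation=2)
cv2.imwrite("pics/c1.png",big)
T=tool(get_obs());print(T.round(3))
E
```

```text
tray ((0.5169609189033508, -0.23465144634246826), (0.18594209849834442, 0.31414201855659485), 72.84026336669922) [[0.33899998664855957, -0.2770000100135803], [0.6399999856948853, -0.3700000047683716], [0.6940000057220459, -0.19200000166893005], [0.39399999380111694, -0.0989999994635582]]
box ((0.5279625654220581, 0.22522936761379242), (0.27634891867637634, 0.10783799737691879), 66.0207748413086) [[0.4230000078678131, 0.12099999934434891], [0.5210000276565552, 0.07699999958276749], [0.6330000162124634, 0.33000001311302185], [0.5350000262260437, 0.37299999594688416]]
trtag [[ 0.699 -0.256  0.   ]]
boxtag [[0.485 0.077 0.   ]]
brick [[ 0.633 -0.233  0.071]]
ink [[ 0.564 -0.212  0.064]]
weight [[ 0.493 -0.19   0.069]]
bottle [[ 0.426 -0.17   0.07 ]]
[[-0.001  0.914  0.407  0.274]
 [ 0.001  0.407 -0.914 -0.616]
 [-1.    -0.    -0.002  0.404]
 [ 0.     0.     0.     1.   ]]
```

View pics/c1.png

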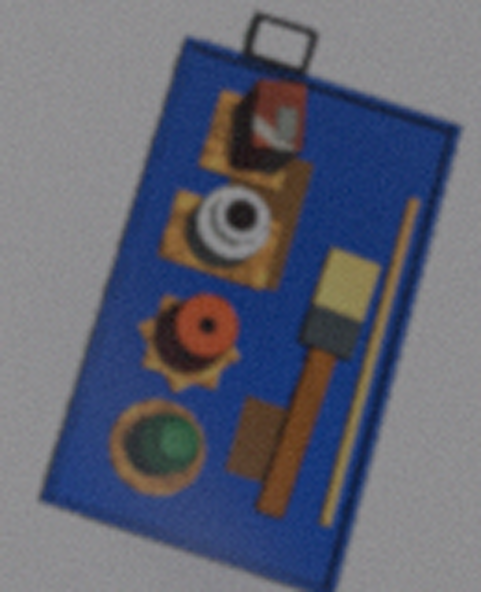

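The box rectangle measures 276 x 108 mm, exactly as given. The find positions agree with the 70 mm row spacing. Next I'll move over the tray for a wrist look.

Request:
servo_tool --pt "0 0.037 -0.03 7 -1" --pt "0 0.073 -0.061 14 -1" --pt "0 0.11 -0.092 21 -1" --pt "0 0.146 -0.122 28 -1" --pt "0 0.183 -0.153 35 -1" --pt "0 0.219 -0.183 41 -1" --pt "0 0.25 -0.2 41 -1" --pt "0 0.28 -0.215 41 -1"

```text
clock: 0.9
tcp_pos: [0.4434, -0.304, 0.404]
orientation: [1.424, 1.057, -1.424]
contact_force: [-0.1, -1.2, -0.7]
grip_width: 0.0856
```

Request:
servo_tool --pt "-0.006 0.016 -0.041 0 -1" --pt "-0.012 0.032 -0.082 0 -1" --pt "-0.016 0.045 -0.115 0 -1" --pt "-0.016 0.048 -0.123 0 -1" --pt "-0.016 0.048 -0.123 0 -1"

```text
clock: 1.4
tcp_pos: [0.5258, -0.1989, 0.4197]
orientation: [1.422, 1.06, -1.422]
contact_force: [-0.4, -0.4, 0.1]
grip_width: 0.0854
```

Run:
```python
from h import *
o=get_obs();T=tool(o);im=cv2.cvtColor(grab_frame("wrist"),cv2.COLOR_RGB2BGR)
np.save("w1.npy",T);cv2.imwrite("pics/w1.png",im);print(T.round(3),o["joints"].round(2) if hasattr(o["joints"],"round") else o["joints"])
```

```text
[[-0.002  0.958 -0.288  0.526]
 [ 0.002 -0.288 -0.958 -0.199]
 [-1.    -0.002 -0.002  0.42 ]
 [ 0.     0.     0.     1.   ]] [ 0.3   0.28 -0.05  1.81  0.01  1.06 -1.63]
```

View pics/w1.png

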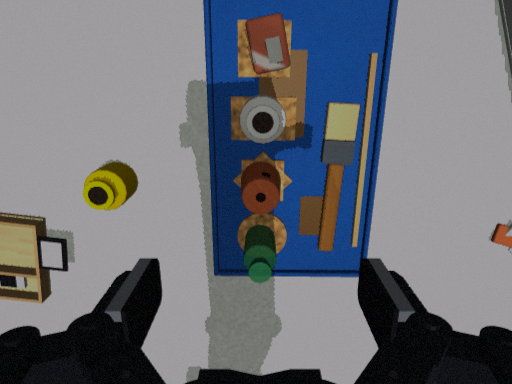

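The wrist view shows the brick top at (270,42), inkpot mouth (262,122), weight dot (260,197) and bottle lip (260,272). All stand on their mats. Now I'll measure each one at its own top height.

Run:
```python
from h import *
T=np.load("w1.npy")@camera_params("wrist")["T_tool_cam"];im=cv2.imread("pics/w1.png")
H,S,V=cv2.split(cv2.cvtColor(im,cv2.COLOR_BGR2HSV))
def sub(m,x0,x1,y0,y1):
    k=np.zeros(H.shape,bool);k[y0:y1,x0:x1]=1;return m&k
P={}
m,c,s=blob(sub(V<70,240,285,105,140));P["ink"]=c,.064;print("ink",c,s)
m,c,s=blob(sub(V<60,248,275,188,208));P["weight"]=c,.069;print("wt",c,s)
m,c,s=blob(sub((H>60)&(H<95)&(S>90)&(V>80),240,285,258,285));P["bottle"]=c,.089;print("bot",c,s)
m,c,s=blob(sub(((H<9)|(H>170))&(S>90),240,295,5,76)|sub(S<60,262,290,30,68));m=cv2.morphologyEx(m,3,np.ones((5,5)))
b,cn=rect(m);print("brick",b.round(1).tolist(),s)
for n,(c,z) in P.items(): print(n,ray("wrist",c,z,T)[0].round(4))
W=ray("wrist",b,.071,T)[:,:2].astype(np.float32);r=cv2.minAreaRect(W);print("brick",r)
cv2.imwrite("pics/bm.png",cv2.resize(np.hstack([im[0:90,220:310],cv2.merge([m*255]*3)[0:90,220:310]]),None,fx=4,fy=4,interpolation=0))
```

```text
ink [262.33802817 122.09295775] [252 112  22  21 355]
wt [260.31081081 197.        ] [256 193  10   9  74]
bot [259.51895044 272.29154519] [249 263  22  20 343]
brick [[244.5, 19.399999618530273], [280.8999938964844, 12.399999618530273], [291.29998779296875, 66.69999694824219], [254.8000030517578, 73.5999984741211]] [ 246   13   44   61 1765]
ink [ 0.5638 -0.2137  0.064 ]
weight [ 0.4955 -0.1912  0.069 ]
bottle [ 0.4266 -0.1697  0.089 ]
brick ((0.6261519193649292, -0.23753182590007782), (0.03198908641934395, 0.0438835509121418), 84.41270446777344)
```

View pics/bm.png

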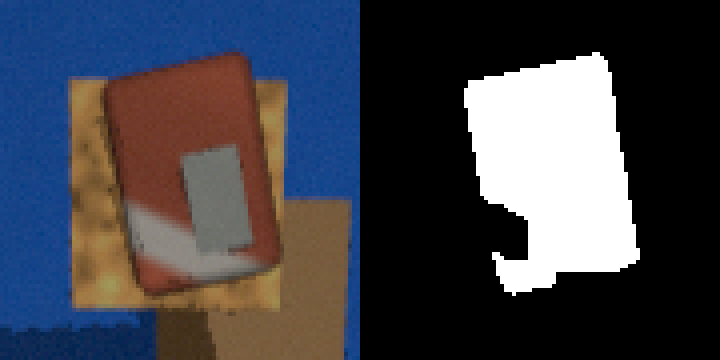

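All sizes and spacings agree; the brick measures 32.0 x 43.9 mm. Bottle first.

Request:
servo_tool --pt "0.03 -0.035 0 0 -1" --pt "0.06 -0.07 0 0 -1" --pt "0.09 -0.1 0 0 -1" --pt "0.12 -0.1035 0.0006 0 -1" --pt "0.155 -0.1035 0.0006 0 -1" --pt "0.19 -0.1035 0.0006 0 -1" --pt "0.21 -0.1035 0.0006 0 -1" --pt "0.215 -0.1035 0.0006 0 -1" --force 40

```text
clock: 2.25
tcp_pos: [0.4229, -0.1722, 0.2028]
orientation: [1.422, 1.059, -1.431]
contact_force: [-1.0, -0.0, -0.2]
grip_width: 0.0853
```

Request:
servo_tool --pt "0 0 0 0 0.2" --pt "0 0 0 0 1" --pt "0 0 0 0 1" --pt "0 0 0 0 1" --pt "0 0 0 0 1" --pt "0 0 0 0 1" --pt "0 0 0 0 1" --force 40

```text
clock: 2.95
tcp_pos: [0.4234, -0.1724, 0.2041]
orientation: [1.423, 1.057, -1.43]
contact_force: [-0.6, -0.4, 5.6]
grip_width: 0.0352
```

Request:
servo_tool --pt "-0.03 0 0 0 1" --pt "-0.07 0 0 0 1" --pt "-0.11 0 -0.02 -5 1" --pt "-0.13 0 -0.06 -13 1" --pt "-0.13 -0.002 -0.1 -21 1" --pt "-0.13 -0.004 -0.145 -29 1" --pt "-0.13 -0.006 -0.19 -37 1" --pt "-0.13 -0.006 -0.23 -45 1"

```text
clock: 3.75
tcp_pos: [0.4859, 0.0513, 0.3351]
orientation: [0.838, 1.407, -0.839]
contact_force: [0.4, 0.4, -1.0]
grip_width: 0.0347
```

```bash
cat > go.py <<'E'
# usage: go.py x y yaw_of_tool_z_deg z  -> shift in tool axes and turn
import sys
from h import *
o=get_obs();T=tool(o);x,y,a,z=map(float,sys.argv[1:5])
d=T[:3,:3].T@(np.array([x,y,z])-T[:3,3]);yaw=np.degrees(np.arctan2(T[1,2],T[0,2]))
print("t",round(o["clock"],2),"tcp",T[:3,3].round(4),"yaw",yaw.round(1),"grip",round(float(o["grip_width"]),4),"F",np.round(o["contact_force"],1),"q",np.round(o["joints"],2))
print("shift",d.round(4),"turn",round(-((a-yaw+180)%360-180),1))
E
python3 go.py .502 .1227 -24 .33
```

```text
t 3.75 tcp [0.4859 0.0513 0.3351] yaw -61.7 grip 0.0347 F [ 0.4  0.4 -1. ] q [ 0.05  0.28 -0.33  2.04  0.12  0.84 -1.42]
shift [ 0.0051  0.048  -0.0553] turn -37.7
```

Request:
servo_tool --pt "0 0.02 -0.025 -8 1" --pt "0 0.04 -0.05 -16 1" --pt "0 0.048 -0.0553 -24 1" --pt "0 0.048 -0.0553 -32 1" --pt "0 0.048 -0.0553 -37.7 1" --pt "0 0.048 -0.0553 -37.7 1"

```text
clock: 4.35
tcp_pos: [0.5019, 0.1227, 0.3356]
orientation: [0.328, 1.549, -0.328]
contact_force: [0.5, -0.3, -1.7]
grip_width: 0.0347
```

```bash
python3 go.py .502 .1227 -24 .201
python3 - <<'E'
from h import *
o=get_obs();T=tool(o);im=cv2.cvtColor(grab_frame("wrist"),cv2.COLOR_RGB2BGR)
np.save("w2.npy",T);cv2.imwrite("pics/w2.png",im)
Tw=T@camera_params("wrist")["T_tool_cam"];C=np.linalg.inv(Tw);K=camera_params("wrist")["mtx"]
# predicted compartment centres on the floor, and outer corners
e=np.array([-.9137,.4064]);f=np.array([-.4064,-.9137]);O=np.array([.5445,.2179])
for x,y,z in[(0,.102,.005),(0,.034,.005),(0,-.034,.005),(0,-.102,.005),(-.036,.138,.02),(-.036,-.138,.02),(.072,-.138,.02),(.072,.138,.02)]:
    p=C@np.r_[O+x*e+y*f,z,1];q=K@p[:3];uv=(q[:2]/q[2]);print(x,y,uv.round(0))
    cv2.drawMarker(im,tuple(int(v) for v in uv),(0,0,255),0,9)
cv2.imwrite("pics/w2m.png",im)
E
```

```text
t 4.35 tcp [0.5019 0.1227 0.3356] yaw -24.0 grip 0.0347 F [ 0.5 -0.3 -1.7] q [ 0.04  0.34 -0.48  1.97  0.2   0.88 -0.96]
shift [1.346e-01 1.000e-04 5.000e-04] turn 0.0
0 0.102 [261. 169.]
0 0.034 [261.  90.]
0 -0.034 [261.  -3.]
0 -0.102 [ 262. -111.]
-0.036 0.138 [302. 213.]
-0.036 -0.138 [ 319. -194.]
0.072 -0.138 [ 148. -193.]
0.072 0.138 [180. 212.]
```

View pics/w2m.png

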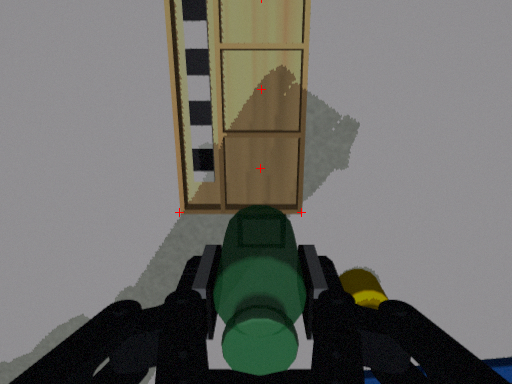

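The predicted box corners and compartment centres line up with the picture to about 1 mm. The bottle hangs upright between the pads, so I'll lower it.

Request:
servo_tool --pt "0.04 0 0 0 1" --pt "0.08 0 0 0 1" --pt "0.11 0 0 0 1" --pt "0.123 0 0 0 1" --pt "0.13 0 0 0 1" --pt "0.133 0 0 0 1" --pt "0.1345 0 0 0 1" --pt "0.1355 0 0 0 1"

```text
clock: 5.2
tcp_pos: [0.5021, 0.1229, 0.2011]
orientation: [0.332, 1.546, -0.33]
contact_force: [0.5, 0.2, -0.4]
grip_width: 0.0347
```

```bash
python3 go.py .502 .1227 -24 .200
```

```text
t 5.2 tcp [0.5021 0.1229 0.2011] yaw -24.2 grip 0.0347 F [ 0.5  0.2 -0.4] q [-0.05  0.55 -0.39  2.06  0.35  0.6  -1.1 ]
shift [ 0.0011 -0.0002 -0.    ] turn -0.2
```

Request:
servo_tool --pt "0.001 0 0 0 1" --pt "0.002 0 0 0 1" --pt "0.002 0 0 0 1"

```text
clock: 5.5
tcp_pos: [0.5026, 0.1231, 0.2002]
orientation: [0.333, 1.545, -0.329]
contact_force: [-0.7, 0.3, 6.9]
grip_width: 0.0349
```

Request:
servo_tool --pt "0 0 0 0 0" --pt "0 0 0 0 -0.6" --pt "0 0 0 0 -1" --pt "0 0 0 0 -1" --pt "-0.02 0 0 0 -1" --pt "-0.06 0 0 0 -1" --pt "-0.11 0 0 0 -1" --pt "-0.15 0 0 0 -1"

```text
clock: 6.3
tcp_pos: [0.5024, 0.123, 0.3524]
orientation: [0.333, 1.544, -0.329]
contact_force: [0.1, 0.7, -0.2]
grip_width: 0.0854
```

```bash
python3 go.py .4955 -.1912 -107 .34
```

```text
t 6.3 tcp [0.5024 0.123  0.3524] yaw -24.2 grip 0.0854 F [ 0.1  0.7 -0.2] q [ 0.05  0.32 -0.49  1.96  0.19  0.91 -0.96]
shift [ 0.0116 -0.2895  0.1223] turn 82.8
```

Request:
servo_tool --pt "0 -0.035 0.015 8 -1" --pt "0 -0.07 0.03 16 -1" --pt "0 -0.11 0.046 24 -1" --pt "0 -0.15 0.063 32 -1" --pt "0.006 -0.19 0.08 40 -1" --pt "0.01 -0.23 0.097 48 -1" --pt "0.011 -0.27 0.114 56 -1" --pt "0.012 -0.2895 0.1223 64 -1"

```text
clock: 7.1
tcp_pos: [0.4945, -0.1955, 0.3394]
orientation: [1.194, 1.219, -1.192]
contact_force: [-1.0, -0.1, -0.4]
grip_width: 0.0853
```

```bash
python3 go.py .4955 -.1912 -107 .2
```

```text
t 7.1 tcp [ 0.4945 -0.1955  0.3394] yaw -88.8 grip 0.0853 F [-1.  -0.1 -0.4] q [ 0.37  0.32 -0.14  1.96  0.06  0.86 -1.34]
shift [ 0.1394  0.001  -0.0041] turn 18.2
```

Request:
servo_tool --pt "0.01 0.001 -0.004 8.5 -1" --pt "0.03 0.001 -0.004 16.5 -1" --pt "0.06 0.001 -0.004 18.2 -1" --pt "0.09 0.001 -0.004 18.2 -1" --pt "0.12 0.001 -0.004 18.2 -1" --pt "0.133 0.001 -0.004 18.2 -1" --pt "0.138 0.001 -0.004 18.2 -1" --pt "0.139 0.001 -0.004 18.2 -1"

```text
clock: 7.9
tcp_pos: [0.4957, -0.1914, 0.2005]
orientation: [1.425, 1.054, -1.423]
contact_force: [0.2, 0.4, 0.5]
grip_width: 0.0858
```

```bash
python3 go.py .4955 -.1912 -107 .2
```

```text
t 7.9 tcp [ 0.4957 -0.1914  0.2005] yaw -107.0 grip 0.0858 F [0.2 0.4 0.5] q [ 0.3   0.53 -0.06  2.04  0.06  0.57 -1.67]
shift [ 0.0005 -0.0002 -0.0001] turn 0.0
```

Request:
servo_tool --pt "0 0 0 0 0.2" --pt "0 0 0 0 1" --pt "0 0 0 0 1" --pt "0 0 0 0 1" --pt "0 0 0 0 1" --pt "0 0 0 0 1" --pt "0 0 0 0 1" --force 60

```text
clock: 8.6
tcp_pos: [0.4962, -0.1915, 0.202]
orientation: [1.426, 1.053, -1.422]
contact_force: [-1.1, 1.2, 10.3]
grip_width: 0.0399
```

Request:
servo_tool --pt "-0.01 0 0 0 1" --pt "-0.03 0 0 0 1" --pt "-0.07 0 0 0 1" --pt "-0.11 0 0 0 1" --pt "-0.13 0 0 0 1" --pt "-0.13 0 0 0 1"

```text
clock: 9.2
tcp_pos: [0.4968, -0.1918, 0.3359]
orientation: [1.428, 1.047, -1.417]
contact_force: [0.4, 0.6, -1.4]
grip_width: 0.0397
```

```bash
python3 go.py .5307 .1868 -24 .33
```

```text
t 9.2 tcp [ 0.4968 -0.1918  0.3359] yaw -107.0 grip 0.0397 F [ 0.4  0.6 -1.4] q [ 0.31  0.33 -0.08  1.96  0.03  0.84 -1.65]
shift [ 0.0056 -0.0782 -0.372 ] turn -83.0
```

Request:
servo_tool --pt "0 -0.008 -0.04 -8 1" --pt "0 -0.017 -0.08 -16 1" --pt "0 -0.026 -0.125 -24 1" --pt "0 -0.036 -0.17 -32 1" --pt "0 -0.046 -0.22 -40 1" --pt "0 -0.056 -0.265 -48 1" --pt "0 -0.065 -0.31 -56 1" --pt "0 -0.073 -0.35 -64 1"

```text
clock: 10.0
tcp_pos: [0.5284, 0.1665, 0.3346]
orientation: [0.582, 1.483, -0.58]
contact_force: [0.9, -0.5, -1.7]
grip_width: 0.0397
```

```bash
python3 go.py .5307 .1868 -24 .33
```

```text
t 10.0 tcp [0.5284 0.1665 0.3346] yaw -42.6 grip 0.0397 F [ 0.9 -0.5 -1.7] q [-0.08  0.39 -0.42  1.9   0.21  0.89 -1.35]
shift [ 0.0046  0.0165 -0.0121] turn -18.6
```

Request:
servo_tool --pt "0 0.0165 -0.0121 -8.5 1" --pt "0 0.0165 -0.0121 -16.5 1" --pt "0 0.0165 -0.0121 -18.6 1" --pt "0 0.0165 -0.0121 -18.6 1"

```text
clock: 10.4
tcp_pos: [0.5302, 0.1866, 0.3334]
orientation: [0.327, 1.54, -0.328]
contact_force: [0.9, -1.0, -2.5]
grip_width: 0.0396
```

```bash
python3 go.py .5307 .1868 -24 .199; python3 -c "
from h import *
cv2.imwrite('pics/w3.png',cv2.cvtColor(grab_frame('wrist'),cv2.COLOR_RGB2BGR))"
```

```text
t 10.4 tcp [0.5302 0.1866 0.3334] yaw -24.0 grip 0.0396 F [ 0.9 -1.  -2.5] q [-0.06  0.42 -0.5   1.87  0.25  0.91 -1.09]
shift [ 0.1344  0.0003 -0.0004] turn 0.0
```

View pics/w3.png

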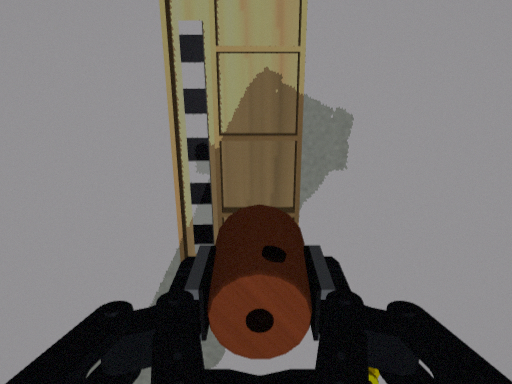

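The weight hangs upright and centred over its compartment, so I'll lower it.

Request:
servo_tool --pt "0.04 0 0 0 1" --pt "0.08 0 0 0 1" --pt "0.11 0 0 0 1" --pt "0.123 0 0 0 1" --pt "0.13 0 0 0 1" --pt "0.132 0 0 0 1" --pt "0.133 0 0 0 1" --pt "0.134 0 0 0 1"

```text
clock: 11.25
tcp_pos: [0.5317, 0.1864, 0.2008]
orientation: [0.33, 1.537, -0.329]
contact_force: [0.3, -0.9, -1.3]
grip_width: 0.0395
```

Request:
servo_tool --pt "0.001 0 0 0 1" --pt "0.001 0 0 0 1"

```text
clock: 11.45
tcp_pos: [0.532, 0.1865, 0.2005]
orientation: [0.33, 1.536, -0.328]
contact_force: [0.3, 0.2, -2.0]
grip_width: 0.0399
```

Request:
servo_tool --pt "0.001 0 0 0 1" --pt "0.002 0 0 0 1" --pt "0.002 0 0 0 1"

```text
clock: 11.75
tcp_pos: [0.532, 0.1865, 0.1984]
orientation: [0.33, 1.536, -0.328]
contact_force: [-0.0, -0.3, -1.9]
grip_width: 0.0401
```

Request:
servo_tool --pt "0.001 0 0 0 1" --pt "0.0015 0 0 0 1" --pt "0.002 0 0 0 1"

```text
clock: 12.05
tcp_pos: [0.5321, 0.1867, 0.198]
orientation: [0.33, 1.535, -0.329]
contact_force: [-5.7, -3.2, 21.2]
grip_width: 0.0396
```

Request:
servo_tool --pt "-0.001 0 0 0 0" --pt "-0.001 0 0 0 -0.6" --pt "-0.001 0 0 0 -1" --pt "-0.001 0 0 0 -1" --pt "-0.02 0 0 0 -1" --pt "-0.06 0 0 0 -1" --pt "-0.11 0 0 0 -1" --pt "-0.15 0 0 0 -1"

```text
clock: 12.85
tcp_pos: [0.5306, 0.1872, 0.3502]
orientation: [0.33, 1.535, -0.328]
contact_force: [1.2, -0.6, -0.2]
grip_width: 0.0852
```

```bash
python3 go.py .5638 -.2137 -107 .34
```

```text
t 12.85 tcp [0.5306 0.1872 0.3502] yaw -24.1 grip 0.0852 F [ 1.2 -0.6 -0.2] q [-0.05  0.4  -0.51  1.86  0.24  0.94 -1.09]
shift [ 0.0109 -0.3525  0.1937] turn 82.9
```

Request:
servo_tool --pt "0 -0.04 0.022 8 -1" --pt "0 -0.08 0.044 16 -1" --pt "0 -0.12 0.066 24 -1" --pt "0 -0.16 0.088 32 -1" --pt "0 -0.2 0.11 40 -1" --pt "0 -0.24 0.132 48 -1" --pt "0 -0.28 0.154 56 -1" --pt "0 -0.32 0.176 64 -1"

```text
clock: 13.65
tcp_pos: [0.5606, -0.1786, 0.3508]
orientation: [1.193, 1.214, -1.181]
contact_force: [2.3, -0.3, 0.1]
grip_width: 0.0851
```

```bash
python3 go.py .5638 -.2137 -107 .195
```

```text
t 13.65 tcp [ 0.5606 -0.1786  0.3508] yaw -88.4 grip 0.0851 F [ 2.3 -0.3  0.1] q [ 0.33  0.4  -0.16  1.82  0.08  0.92 -1.41]
shift [0.1559 0.0006 0.0349] turn 18.6
```

Request:
servo_tool --pt "0.01 0.0006 0.02 8.5 -1" --pt "0.03 0.0006 0.034 16.5 -1" --pt "0.07 0.0006 0.035 18.6 -1" --pt "0.11 0.0006 0.035 18.6 -1" --pt "0.14 0.0006 0.035 18.6 -1" --pt "0.15 0.0006 0.035 18.6 -1" --pt "0.155 0.0006 0.035 18.6 -1" --pt "0.156 0.0006 0.035 18.6 -1"

```text
clock: 14.45
tcp_pos: [0.5643, -0.2139, 0.1954]
orientation: [1.43, 1.046, -1.415]
contact_force: [0.2, -0.1, 0.5]
grip_width: 0.0851
```

Request:
servo_tool --pt "0 0 0 0 0.2" --pt "0 0 0 0 1" --pt "0 0 0 0 1" --pt "0 0 0 0 1" --pt "0 0 0 0 1" --pt "0 0 0 0 1" --pt "0 0 0 0 1" --force 50

```text
clock: 15.15
tcp_pos: [0.5648, -0.214, 0.1971]
orientation: [1.431, 1.044, -1.413]
contact_force: [-2.8, 0.1, 7.4]
grip_width: 0.0443
```

Request:
servo_tool --pt "-0.01 0 0 0 1" --pt "-0.03 0 0 0 1" --pt "-0.07 0 0 0 1" --pt "-0.11 0 0 0 1" --pt "-0.135 0 0 0 1" --pt "-0.135 0 0 0 1"

```text
clock: 15.75
tcp_pos: [0.5642, -0.2142, 0.3372]
orientation: [1.434, 1.036, -1.407]
contact_force: [0.6, -0.9, -1.7]
grip_width: 0.0439
```

```bash
python3 go.py .5583 .249 -24 .33
```

```text
t 15.75 tcp [ 0.5642 -0.2142  0.3372] yaw -107.0 grip 0.0439 F [ 0.6 -0.9 -1.7] q [ 0.32  0.43 -0.08  1.8   0.04  0.89 -1.64]
shift [ 0.005  -0.1413 -0.4412] turn -83.0
```

Request:
servo_tool --pt "0 -0.014 -0.044 -8 1" --pt "0 -0.028 -0.088 -16 1" --pt "0 -0.042 -0.132 -24 1" --pt "0 -0.056 -0.176 -32 1" --pt "0 -0.07 -0.22 -40 1" --pt "0 -0.084 -0.264 -48 1" --pt "0 -0.098 -0.308 -56 1" --pt "0 -0.112 -0.352 -64 1"

```text
clock: 16.55
tcp_pos: [0.5593, 0.1567, 0.3349]
orientation: [0.583, 1.47, -0.579]
contact_force: [1.2, 0.5, -2.8]
grip_width: 0.0443
```

```bash
python3 go.py .5583 .249 -24 .33
```

```text
t 16.55 tcp [0.5593 0.1567 0.3349] yaw -42.7 grip 0.0443 F [ 1.2  0.5 -2.8] q [-0.06  0.43 -0.42  1.84  0.23  0.91 -1.33]
shift [ 0.0044  0.0671 -0.0634] turn -18.7
```

Request:
servo_tool --pt "0 0.025 -0.024 -8.5 1" --pt "0 0.05 -0.048 -16.5 1" --pt "0 0.067 -0.0634 -18.7 1" --pt "0 0.067 -0.0634 -18.7 1" --pt "0 0.067 -0.0634 -18.7 1"

```text
clock: 17.05
tcp_pos: [0.5577, 0.2488, 0.3335]
orientation: [0.326, 1.526, -0.329]
contact_force: [0.5, -0.6, -1.3]
grip_width: 0.0445
```

```bash
python3 go.py .5583 .249 -24 .193
```

```text
t 17.05 tcp [0.5577 0.2488 0.3335] yaw -24.0 grip 0.0445 F [ 0.5 -0.6 -1.3] q [-0.15  0.49 -0.49  1.76  0.3   0.95 -1.19]
shift [ 1.405e-01  1.000e-04 -2.300e-03] turn 0.0
```

Request:
servo_tool --pt "0.04 0 -0.001 0 1" --pt "0.08 0 -0.0015 0 1" --pt "0.11 0 -0.002 0 1" --pt "0.127 0 -0.0023 0 1" --pt "0.134 0 -0.0023 0 1" --pt "0.136 0 -0.0023 0 1" --pt "0.1375 0 -0.0023 0 1" --pt "0.1385 0 -0.0023 0 1"

```text
clock: 17.85
tcp_pos: [0.5588, 0.2493, 0.1963]
orientation: [0.327, 1.524, -0.327]
contact_force: [0.8, 1.3, -0.9]
grip_width: 0.044
```

Request:
servo_tool --pt "0.001 0 0 0 1" --pt "0.001 0 0 0 1"

```text
clock: 18.05
tcp_pos: [0.5592, 0.2495, 0.1961]
orientation: [0.328, 1.523, -0.327]
contact_force: [0.0, -0.4, -1.5]
grip_width: 0.0444
```

Request:
servo_tool --pt "0.001 0 0 0 1" --pt "0.002 0 0 0 1" --pt "0.002 0 0 0 1"

```text
clock: 18.35
tcp_pos: [0.5592, 0.2494, 0.194]
orientation: [0.328, 1.523, -0.327]
contact_force: [0.3, -0.3, -0.8]
grip_width: 0.044
```

Request:
servo_tool --pt "0.0005 0 0 0 1" --pt "0.001 0 0 0 1" --pt "0.001 0 0 0 1"

```text
clock: 18.65
tcp_pos: [0.5592, 0.2495, 0.1935]
orientation: [0.328, 1.523, -0.327]
contact_force: [-1.0, -1.1, 4.2]
grip_width: 0.0439
```

Request:
servo_tool --pt "0 0 0 0 0" --pt "0 0 0 0 -0.6" --pt "0 0 0 0 -1" --pt "0 0 0 0 -1" --pt "-0.02 0 0 0 -1" --pt "-0.06 0 0 0 -1" --pt "-0.11 0 0 0 -1" --pt "-0.15 0 0 0 -1"

```text
clock: 19.45
tcp_pos: [0.5558, 0.2504, 0.3458]
orientation: [0.328, 1.522, -0.326]
contact_force: [0.0, 0.7, -0.0]
grip_width: 0.0852
```

```bash
python3 go.py .6262 -.2375 -95.6 .35
```

```text
t 19.45 tcp [0.5558 0.2504 0.3458] yaw -24.0 grip 0.0852 F [ 0.   0.7 -0. ] q [-0.15  0.47 -0.5   1.76  0.29  0.97 -1.19]
shift [-0.0007 -0.4172  0.2626] turn 71.6
```

Request:
servo_tool --pt "0 -0.04 0.025 8 -1" --pt "0 -0.08 0.05 16 -1" --pt "0 -0.12 0.075 24 -1" --pt "0 -0.16 0.1 32 -1" --pt "0 -0.2 0.126 40 -1" --pt "0 -0.24 0.151 48 -1" --pt "0 -0.28 0.176 56 -1" --pt "0 -0.32 0.201 64 -1"

```text
clock: 20.25
tcp_pos: [0.6094, -0.1255, 0.3487]
orientation: [1.196, 1.202, -1.171]
contact_force: [0.7, 0.3, 0.8]
grip_width: 0.0854
```

```bash
python3 go.py .6262 -.2375 -95.6 .35
```

```text
t 20.25 tcp [ 0.6094 -0.1255  0.3487] yaw -88.3 grip 0.0854 F [0.7 0.3 0.8] q [ 0.24  0.45 -0.18  1.74  0.1   0.94 -1.52]
shift [-0.0005  0.0134  0.1124] turn 7.3
```

Request:
servo_tool --pt "0 0.005 0.04 4 -1" --pt "0 0.01 0.08 7.3 -1" --pt "0 0.0134 0.11 7.3 -1" --pt "0 0.0134 0.1124 7.3 -1" --pt "0 0.0134 0.1124 7.3 -1"

```text
clock: 20.75
tcp_pos: [0.6259, -0.2384, 0.3491]
orientation: [1.291, 1.141, -1.265]
contact_force: [0.5, 0.5, -0.0]
grip_width: 0.0851
```

```bash
python3 - <<'E'
from h import *
T=tool(get_obs());im=cv2.cvtColor(grab_frame("wrist"),cv2.COLOR_RGB2BGR);cv2.imwrite("pics/w4.png",im)
Tw=T@camera_params("wrist")["T_tool_cam"];H,S,V=cv2.split(cv2.cvtColor(im,cv2.COLOR_BGR2HSV))
m,c,s=blob(((H<9)|(H>170))&(S>90)&(V>90));b,_=rect(m);print(c,s)
print(cv2.minAreaRect(ray("wrist",b,.071,Tw)[:,:2].astype(np.float32)))
E
python3 go.py .6262 -.2375 -95.6 .205
```

```text
[241.    218.875] [239 217   6   5  16]
((0.610667884349823, -0.22416988015174866), (0.004091276787221432, 0.00227966345846653), 36.87007141113281)
t 20.8 tcp [ 0.6262 -0.2368  0.3492] yaw -95.6 grip 0.0855 F [-0.1  0.5 -0.9] q [ 0.36  0.52 -0.12  1.62  0.07  0.98 -1.45]
shift [ 0.1442 -0.0034  0.0007] turn 0.0
```

View pics/w4.png

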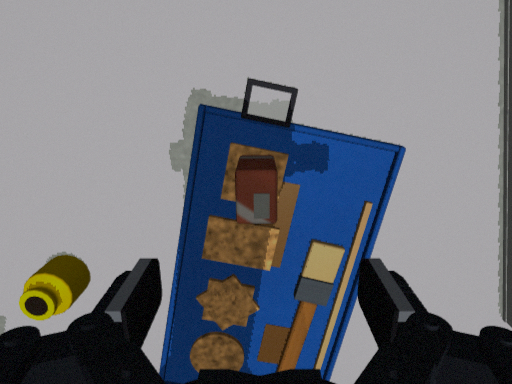

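The brick's edges run square to the jaws and it is centred at column 257, as predicted (the red mask threshold missed it in shadow). Descending.

Request:
servo_tool --pt "0.04 -0.001 0 0 -1" --pt "0.08 -0.002 0 0 -1" --pt "0.115 -0.003 0 0 -1" --pt "0.135 -0.0034 0.0007 0 -1" --pt "0.142 -0.0034 0.0007 0 -1" --pt "0.144 -0.0034 0.0007 0 -1"

```text
clock: 21.4
tcp_pos: [0.6264, -0.2359, 0.2047]
orientation: [1.289, 1.145, -1.262]
contact_force: [-0.9, 0.6, -0.1]
grip_width: 0.0853
```

Request:
servo_tool --pt "0 0 0 0 0.2" --pt "0 0 0 0 1" --pt "0 0 0 0 1" --pt "0 0 0 0 1" --pt "0 0 0 0 1" --pt "0 0 0 0 1" --pt "0 0 0 0 1" --force 50

```text
clock: 22.1
tcp_pos: [0.6268, -0.2362, 0.2059]
orientation: [1.29, 1.144, -1.261]
contact_force: [-0.8, 0.4, 5.7]
grip_width: 0.0316
```

Request:
servo_tool --pt "-0.01 0 0 0 1" --pt "-0.03 0 0 0 1" --pt "-0.07 0 0 0 1" --pt "-0.11 0 0 0 1" --pt "-0.14 0 0 0 1" --pt "-0.14 0 0 0 1"

```text
clock: 22.7
tcp_pos: [0.6246, -0.2364, 0.3517]
orientation: [1.293, 1.135, -1.256]
contact_force: [-0.2, -0.4, -1.6]
grip_width: 0.0317
```

```bash
python3 go.py .5859 .3111 -24 .34
```

```text
t 22.7 tcp [ 0.6246 -0.2364  0.3517] yaw -95.5 grip 0.0317 F [-0.2 -0.4 -1.6] q [ 0.36  0.51 -0.12  1.63  0.07  0.97 -1.45]
shift [ 0.0078 -0.0911 -0.5413] turn -71.5
```

Request:
servo_tool --pt "0 -0.007 -0.044 -7 1" --pt "0 -0.014 -0.088 -14 1" --pt "0 -0.021 -0.132 -21 1" --pt "0 -0.029 -0.176 -28 1" --pt "0 -0.037 -0.22 -35 1" --pt "0 -0.044 -0.264 -42 1" --pt "0 -0.051 -0.308 -49 1" --pt "0 -0.059 -0.352 -56 1"

```text
clock: 23.5
tcp_pos: [0.5987, 0.121, 0.3484]
orientation: [0.538, 1.472, -0.529]
contact_force: [0.7, -0.9, -1.3]
grip_width: 0.0314
```

```bash
python3 go.py .5859 .3111 -24 .34
```

```text
t 23.5 tcp [0.5987 0.121  0.3484] yaw -39.2 grip 0.0314 F [ 0.7 -0.9 -1.3] q [ 0.01  0.46 -0.42  1.76  0.24  0.95 -1.19]
shift [ 0.007   0.1391 -0.1303] turn -15.2
```

Request:
servo_tool --pt "0 0.03 -0.028 -4 1" --pt "0 0.06 -0.056 -8 1" --pt "0 0.09 -0.084 -12 1" --pt "0 0.12 -0.112 -15.2 1" --pt "0 0.139 -0.13 -15.2 1" --pt "0 0.139 -0.13 -15.2 1" --pt "0 0.139 -0.13 -15.2 1"

```text
clock: 24.2
tcp_pos: [0.5853, 0.3112, 0.3459]
orientation: [0.326, 1.515, -0.326]
contact_force: [0.0, -1.0, -1.1]
grip_width: 0.0314
```

```bash
python3 go.py .5859 .3111 -24 .202;python3 -c "
from h import *
cv2.imwrite('pics/w5.png',cv2.cvtColor(grab_frame('wrist'),cv2.COLOR_RGB2BGR))"
```

```text
t 24.2 tcp [0.5853 0.3112 0.3459] yaw -23.9 grip 0.0314 F [ 0.  -1.  -1.1] q [-0.24  0.55 -0.49  1.62  0.32  1.02 -1.25]
shift [ 0.1439 -0.0007 -0.0038] turn 0.1
```

View pics/w5.png

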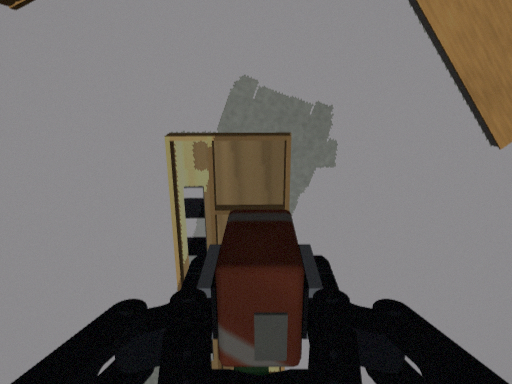

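The brick is held upright with its long side along the box, and the last compartment sits in the expected place at (252,172). Lowering.

Request:
servo_tool --pt "0.04 0 -0.001 0 1" --pt "0.08 0 -0.002 0 1" --pt "0.115 -0.0005 -0.003 0 1" --pt "0.131 -0.0007 -0.0038 0 1" --pt "0.138 -0.0007 -0.0038 0 1" --pt "0.14 -0.0007 -0.0038 0 1" --pt "0.1415 -0.0007 -0.0038 0 1" --pt "0.1415 -0.0007 -0.0038 0 1"

```text
clock: 25.05
tcp_pos: [0.5871, 0.3101, 0.206]
orientation: [0.329, 1.512, -0.327]
contact_force: [-0.8, 0.3, -1.8]
grip_width: 0.0313
```

Request:
servo_tool --pt "0.0005 0 0 0 1" --pt "0.001 0 0 0 1" --pt "0.001 0 0 0 1"

```text
clock: 25.35
tcp_pos: [0.5872, 0.3102, 0.2055]
orientation: [0.329, 1.511, -0.327]
contact_force: [0.0, 0.8, -1.4]
grip_width: 0.0316
```

Request:
servo_tool --pt "0.001 0 0 0 1" --pt "0.002 0 0 0 1" --pt "0.0025 0 0 0 1" --pt "0.0025 0 0 0 1"

```text
clock: 25.75
tcp_pos: [0.5873, 0.3101, 0.2028]
orientation: [0.329, 1.512, -0.327]
contact_force: [-0.1, 1.0, -1.5]
grip_width: 0.0314
```

Request:
servo_tool --pt "0.0005 0 0 0 1" --pt "0.001 0 0 0 1" --pt "0.001 0 0 0 1"

```text
clock: 26.05
tcp_pos: [0.5873, 0.3102, 0.2024]
orientation: [0.329, 1.511, -0.327]
contact_force: [-1.8, -0.4, 5.0]
grip_width: 0.0316
```

Request:
servo_tool --pt "0 0 0 0 0" --pt "0 0 0 0 -0.6" --pt "0 0 0 0 -1" --pt "0 0 0 0 -1" --pt "-0.02 0 0 0 -1" --pt "-0.06 0 0 0 -1" --pt "-0.11 0 0 0 -1" --pt "-0.15 0 0 0 -1"

```text
clock: 26.85
tcp_pos: [0.5822, 0.3113, 0.3548]
orientation: [0.329, 1.511, -0.326]
contact_force: [0.8, 0.9, 0.6]
grip_width: 0.0853
```

Request:
servo_tool --pt "-0.01 -0.04 0 0 -1" --pt "-0.02 -0.08 0 0 -1" --pt "-0.02 -0.12 0 0 -1" --pt "-0.02 -0.16 0 0 -1" --pt "-0.02 -0.2 0 0 -1" --pt "-0.02 -0.24 0 0 -1" --pt "-0.02 -0.24 0 0 -1"

```text
clock: 27.55
tcp_pos: [0.4821, 0.0871, 0.3719]
orientation: [0.331, 1.511, -0.335]
contact_force: [0.6, 0.5, 0.4]
grip_width: 0.0852
```

Run:
```python
from h import *
o=get_obs();T=tool(o);w=cv2.cvtColor(grab_frame("wrist"),cv2.COLOR_RGB2BGR)
t=cv2.cvtColor(grab_frame("top"),cv2.COLOR_RGB2BGR);s=cv2.cvtColor(grab_frame("side"),cv2.COLOR_RGB2BGR)
C=np.linalg.inv(T@camera_params("wrist")["T_tool_cam"]);K=camera_params("wrist")["mtx"]
e=np.array([-.9137,.4064]);f=np.array([-.4064,-.9137]);O=np.array([.5445,.2179])
for y,z in[(.102,.085),(.034,.065),(-.034,.06),(-.102,.067)]:
    q=K@(C@np.r_[O+y*f,z,1])[:3];cv2.drawMarker(w,tuple(int(v) for v in q[:2]/q[2]),(255,0,255),0,9)
cv2.imwrite("pics/end.png",np.hstack([w,cv2.resize(s[100:220,190:310],(288,384),interpolation=2)]))
cv2.imwrite("pics/endtop.png",t);print(o["clock"],o["tcp_pos"])
```

```text
27.55 [0.48208465 0.08706681 0.37191792]
```

View pics/end.png

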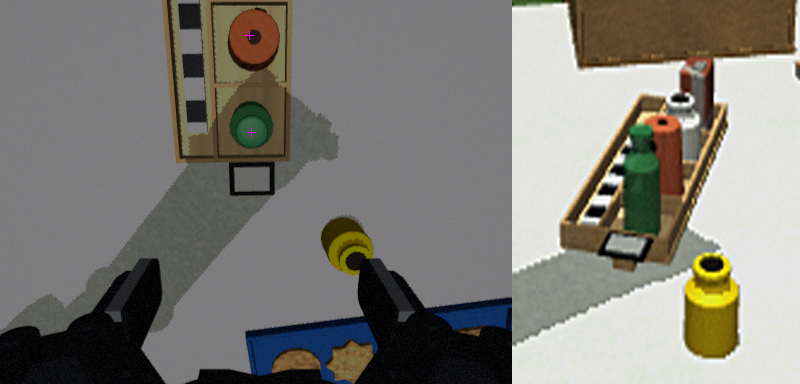

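The bottle and weight stand upright within about 4 mm of centre, and the side view shows all four upright in the right order. One last check from the top.

```bash
python3 -c "
import cv2
t=cv2.imread('pics/endtop.png');cv2.imwrite('pics/endc.png',cv2.resize(t[135:255,60:230],None,fx=4,fy=4,interpolation=2))"
```

```text
(no output)
```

View pics/endc.png

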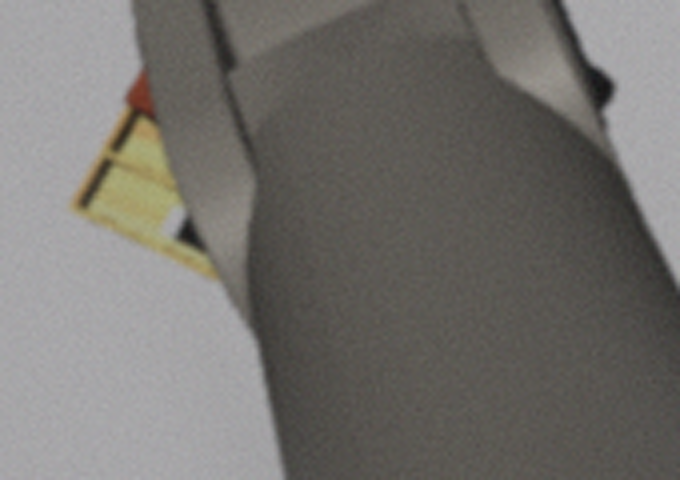

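The arm hides the box from the top camera, so I'll move aside and look again.

Request:
servo_tool --pt "0 -0.035 0.015 0 -1" --pt "0 -0.07 0.03 0 -1" --pt "0 -0.11 0.05 0 -1" --pt "0 -0.15 0.065 0 -1" --pt "0 -0.19 0.085 0 -1" --pt "0 -0.23 0.1 0 -1" --pt "0 -0.27 0.12 0 -1" --pt "0 -0.27 0.12 0 -1"

```text
clock: 28.5
tcp_pos: [0.484, -0.2083, 0.374]
orientation: [0.334, 1.508, -0.332]
contact_force: [0.2, 0.6, -0.1]
grip_width: 0.0853
```

```bash
python3 -c "
from h import *
t=cv2.cvtColor(grab_frame('top'),cv2.COLOR_RGB2BGR)
p=camera_params('top');f=np.array([-.4064,-.9137]);O=np.array([.5445,.2179])
b=cv2.resize(t[135:255,60:230],None,fx=4,fy=4,interpolation=2)
for y,z in[(.102,.085),(.034,.065),(-.034,.06),(-.102,.067)]:
    q=p['mtx']@(p['world_to_cam']@np.r_[O+y*f,z,1])[:3];u=q[:2]/q[2];cv2.drawMarker(b,(int((u[0]-60)*4),int((u[1]-135)*4)),(255,0,255),0,12)
cv2.imwrite('pics/endd.png',b);print(get_obs()['clock'])"
```

```text
28.55
```

View pics/endd.png

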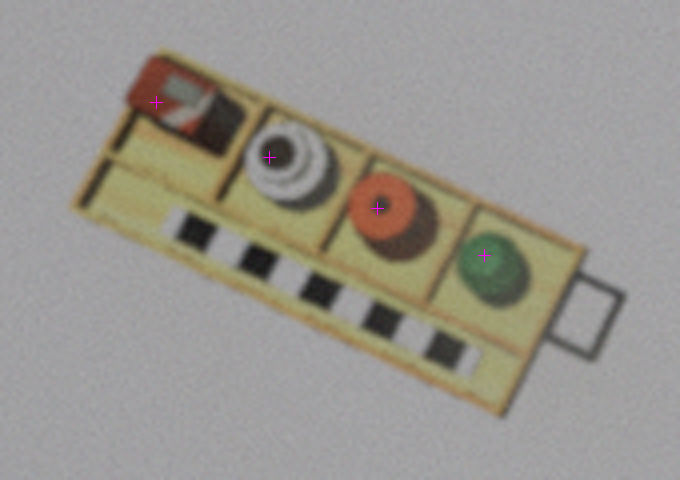

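All four are in the right compartments. The brick looks somewhat off centre, so I'll check it from above with the wrist camera.

Request:
servo_tool --pt "-0.01 0.04 -0.012 0 -1" --pt "-0.02 0.08 -0.024 0 -1" --pt "-0.02 0.12 -0.036 0 -1" --pt "-0.02 0.16 -0.048 0 -1" --pt "-0.02 0.2 -0.06 0 -1" --pt "-0.02 0.24 -0.072 0 -1" --pt "-0.02 0.28 -0.084 0 -1" --pt "-0.02 0.32 -0.096 0 -1"

```text
clock: 29.35
tcp_pos: [0.5271, 0.1307, 0.3941]
orientation: [0.331, 1.509, -0.324]
contact_force: [0.0, -0.8, -0.1]
grip_width: 0.0855
```

Request:
servo_tool --pt "0 0.04 -0.012 0 -1" --pt "0 0.08 -0.02 0 -1" --pt "0 0.12 -0.02 0 -1" --pt "0 0.15 -0.02 0 -1" --pt "0 0.15 -0.02 0 -1"

```text
clock: 29.85
tcp_pos: [0.5687, 0.2833, 0.3952]
orientation: [0.328, 1.512, -0.314]
contact_force: [0.1, -0.1, 0.3]
grip_width: 0.0856
```

Run:
```python
from h import *
o=get_obs();T=tool(o);w=cv2.cvtColor(grab_frame("wrist"),cv2.COLOR_RGB2BGR);np.save("w6.npy",T);cv2.imwrite("pics/w6raw.png",w)
C=np.linalg.inv(T@camera_params("wrist")["T_tool_cam"]);K=camera_params("wrist")["mtx"]
e=np.array([-.9137,.4064]);f=np.array([-.4064,-.9137]);O=np.array([.5445,.2179])
def px(x,y,z):
    q=K@(C@np.r_[O+x*e+y*f,z,1])[:3];return tuple(int(round(v)) for v in q[:2]/q[2])
for y,z in[(.034,.065),(-.034,.06),(-.102,.067)]: cv2.drawMarker(w,px(0,y,z),(255,0,255),0,9)
for z,c in((.02,(0,0,255)),(.067,(255,255,0))):
    a,b=(.036,.036) if z==.02 else (.016,.022)
    cv2.polylines(w,[np.array([px(sx*a,-.102+sy*b,z) for sx,sy in((1,1),(1,-1),(-1,-1),(-1,1))])],True,c,1)
cv2.imwrite("pics/w6.png",w);print(o["clock"],T[:3,3])
```

```text
29.85 [0.56865769 0.28326452 0.39521129]
```

View pics/w6.png

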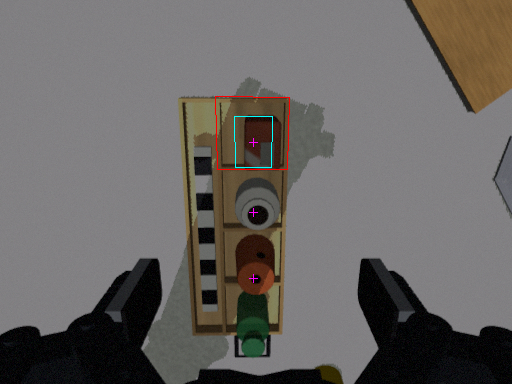

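The brick stands upright but about 7 mm toward the box's outer (-x) wall, because the tool leans slightly. There is plenty of time, so I'll re-centre it: regrip, lift a few mm, shift and set down again.

```bash
python3 go.py .583 .3113 -24 .35; python3 go.py .5873 .3102 -24 .203
```

```text
t 29.9 tcp [0.5686 0.2806 0.3949] yaw -23.7 grip 0.0858 F [-0.9 -0.2 -1.3] q [-0.18  0.46 -0.53  1.65  0.28  1.07 -1.2 ]
shift [ 0.0454  0.0333 -0.0006] turn 0.3
t 29.9 tcp [0.5686 0.2806 0.3949] yaw -23.7 grip 0.0858 F [-0.9 -0.2 -1.3] q [-0.18  0.46 -0.53  1.65  0.28  1.07 -1.2 ]
shift [ 0.1924  0.032  -0.0011] turn 0.3
```

Request:
servo_tool --pt "0 0.02 0 0.3 -1" --pt "0.02 0.033 0 0.3 -1" --pt "0.06 0.033 -0.0006 0.3 -1" --pt "0.1 0.033 -0.0008 0.3 -1" --pt "0.14 0.0325 -0.001 0.3 -1" --pt "0.17 0.032 -0.0011 0.3 -1" --pt "0.187 0.032 -0.0011 0.3 -1" --pt "0.191 0.032 -0.0011 0.3 -1"

```text
clock: 30.7
tcp_pos: [0.5863, 0.3099, 0.2025]
orientation: [0.33, 1.514, -0.323]
contact_force: [-0.5, -0.9, 0.6]
grip_width: 0.0855
```

Request:
servo_tool --pt "0 0 0 0 0.2" --pt "0 0 0 0 1" --pt "0 0 0 0 1" --pt "0 0 0 0 1" --pt "0 0 0 0 1" --pt "0 0 0 0 1" --pt "0 0 0 0 1" --force 40

```text
clock: 31.4
tcp_pos: [0.5868, 0.3103, 0.2041]
orientation: [0.331, 1.512, -0.322]
contact_force: [-0.6, -1.2, 6.9]
grip_width: 0.0319
```

Request:
servo_tool --pt "-0.005 0 0 0 1" --pt "-0.01 0 0 0 1" --pt "-0.01 0 -0.004 0 1" --pt "-0.01 0 -0.007 0 1" --pt "-0.01 0 -0.007 0 1" --pt "-0.01 0 -0.007 0 1"

```text
clock: 32.0
tcp_pos: [0.5798, 0.3131, 0.2136]
orientation: [0.331, 1.512, -0.322]
contact_force: [-0.1, -0.5, -3.4]
grip_width: 0.0317
```

```bash
python3 go.py .5809 .3130 -24 .203
```

```text
t 32.0 tcp [0.5798 0.3131 0.2136] yaw -24.0 grip 0.0317 F [-0.1 -0.5 -3.4] q [-0.28  0.7  -0.44  1.72  0.43  0.79 -1.35]
shift [0.0106 0.0002 0.0007] turn 0.0
```

Request:
servo_tool --pt "0.004 0 0.0005 0 1" --pt "0.007 0 0.0007 0 1" --pt "0.0085 0 0.0007 0 1" --pt "0.0095 0 0.0007 0 1" --pt "0.01 0 0.0007 0 1" --pt "0.01 0 0.0007 0 1"

```text
clock: 32.6
tcp_pos: [0.5807, 0.3127, 0.2041]
orientation: [0.33, 1.512, -0.323]
contact_force: [-2.4, -3.1, 4.3]
grip_width: 0.0315
```

Request:
servo_tool --pt "0 0 0 0 0" --pt "0 0 0 0 -0.6" --pt "0 0 0 0 -1" --pt "0 0 0 0 -1" --pt "-0.02 0 0 0 -1" --pt "-0.06 0 0 0 -1" --pt "-0.11 0 0 0 -1" --pt "-0.15 0 0 0 -1"

```text
clock: 33.4
tcp_pos: [0.5756, 0.3133, 0.3565]
orientation: [0.331, 1.512, -0.322]
contact_force: [0.8, 0.3, -0.1]
grip_width: 0.0853
```

Request:
servo_tool --pt "-0.03 -0.01 0.0 0 -1" --pt "-0.04 -0.03 0.005 0 -1" --pt "-0.04 -0.035 0.005 0 -1" --pt "-0.04 -0.035 0.005 0 -1" --pt "-0.04 -0.035 0.005 0 -1"

```text
clock: 33.9
tcp_pos: [0.5643, 0.2797, 0.3948]
orientation: [0.33, 1.514, -0.322]
contact_force: [0.3, -0.3, 0.3]
grip_width: 0.0849
```

Run:
```python
from h import *
o=get_obs();T=tool(o);w=cv2.cvtColor(grab_frame("wrist"),cv2.COLOR_RGB2BGR)
C=np.linalg.inv(T@camera_params("wrist")["T_tool_cam"]);K=camera_params("wrist")["mtx"]
e=np.array([-.9137,.4064]);f=np.array([-.4064,-.9137]);O=np.array([.5445,.2179])
def px(x,y,z):
    q=K@(C@np.r_[O+x*e+y*f,z,1])[:3];return tuple(int(round(v)) for v in q[:2]/q[2])
cv2.polylines(w,[np.array([px(sx*.016,-.102+sy*.022,.067) for sx,sy in((1,1),(1,-1),(-1,-1),(-1,1))])],True,(255,255,0),1)
cv2.imwrite("pics/w7.png",cv2.resize(np.clip(w[80:380,150:350]*1.6,0,255).astype(np.uint8),None,fx=2,fy=2));print(o["clock"],T[:3,3])
```

```text
33.9 [0.56432238 0.27969252 0.39484433]
```

View pics/w7.png

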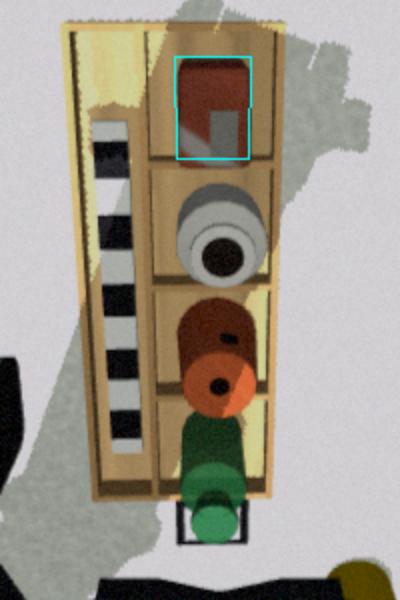

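The brick's top now fits the predicted centred outline, and all four finds stand upright in their compartments. Handing in.

```bash
python3 -c "
from bench import *
print(hand_in())"
```

```text
the job is handed in; nothing more can be done
None
```

The four finds are packed in reverse order and the job is handed in at about 34 s on the clock. From the box's tag outward they stand bottle, weight, inkpot, brick. I lowered each one until the wrist force showed contact with the compartment floor before opening the gripper.

- **Final checks:** The last wrist picture shows all four upright in the right compartments, with the gripper open and clear above them. The bottle and brick are close to centre. The weight and inkpot are about 3–4 mm off, well inside the 64 mm compartments.
- **Corrected:** The brick first stood about 7 mm off centre, because the tool leaned slightly. I regripped it, moved it over and set it down again.
- **Hardest set-down:** The weight met the floor with 21 N, the highest force I read; the others were between 4 and 7 N.
- **Checks that failed:** A red colour mask for re-measuring the brick missed it in shadow, so I used the first measurement and the picture instead. One top-camera check was blocked by the arm, so I moved aside and repeated it.

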